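# Cast from the tilt-out bin to the microscope

## Task

Tip the tilt-out bin that holds the dental cast all the way forward to its stop, lift the cast out and set it down gently, standing on its flat base, in the middle of the white round stage plate of the microscope; push the emptied bin fully shut again. The stone is brittle: do not tip it over or drop it. Leave the other two bins shut, and everything else on the bench and in the bins where it is.

Things in the scene. Friction and masses are not known exactly. Their poses are not given: they have to be found in the camera images.
- cast_bin (a joint): Tilt of the bin that holds the cast: 0 = shut (upright in its housing), 0.68 rad = fully out at its stop. It turns about the level pivot line under its front panel, its top coming out towards the front. Stiff pivots (about 0.3 N m of friction): it stays at any angle it is left at; pulling at the lip takes 5 to 8 N.
- cast_bin_pivot (a point): Middle of that bin's pivot line, 28 mm above the bench. The frame tilts with the bin: x to the bin's back, y along the pivot, z up the front panel. Grey bin, 156 mm wide: front panel 3 mm thick, inner face x = 0, upright to z = 80 mm, lip above it; inner floor z = 4 mm; side walls (inner faces y = +-75) and back wall (inner face x = 100) up to z = 68 mm; open top.
- cast_bin_lip (a point): Middle of the upper edge of that bin's front finger lip: x = -9.5, z = 94 mm in the frame of cast_bin_pivot, same axes. The lip, 3 mm thick, leans 30 deg outwards (to -x) from the front panel's top at z = 80 mm. With the bin shut the 30 mm behind the front panel are open above, so that fingertips can go in behind lip and panel.
- cast_unit: Fixed housing of that bin (white cheeks, clear back and cover), one of three alike side by side (order varies) on a low plinth: 125 mm deep (x), 168 wide (y), 154 high. Origin: centre of its underside, 10 mm above the bench; front faces -x. Pivot line at x = -58, z = 18. 4 mm cheeks, front edge raking from x = -62, z = 62 to x = -27, z = 150; cover z = 144 to 154 from x = -28 to the back.
- cast: Dental cast of buff stone: horseshoe of teeth on a solid base. 66 mm long (x; rounded front end at -x), 56 wide (y; flat parallel sides from x = -5 to 33), base 26 high, teeth up to 42. About 0.2 kg. Origin: centre of its flat underside, z up. It starts standing on its bin's floor, front to the bin's front, turned up to 20 deg; it may slide when the bin is tipped.
- stage (a point): Centre of the top of the white round stage plate (radius 50 mm) on the microscope's foot, 29 mm above the bench. Its axes are those of microscope.
- microscope: Fixed stereo microscope. Foot 220 (x) by 190 (y) by 26 mm; origin: centre of the foot's underside, z up. Stage plate at x = -40. Post (radius 14, collar 24) at x = 85, 426 high; the head, turned aside, reaches from it away from the stage (to +x and -y), 195 to 430 mm above the bench; focus block and knobs reach at most 55 mm from the post's axis.
- flask_bin (a joint): Tilt angle of the bin that holds the brass flask (same kind of bin); stays shut.
- articulator_bin (a joint): Tilt angle of the bin that holds the steel articulator (same kind of bin); stays shut.
- flask: Brass curing flask, 66 x 74 x 55 mm, in its own bin; bystander.
- articulator: Steel hinge articulator, 72 x 62 x 52 mm, in its own bin; bystander.
- mixing_bowl: Green mixing bowl, 110 mm across, 58 mm high, on the bench; origin: centre of its underside; bystander.
- jar: Jar 64 mm across, 95 mm high, beside the bin rack; origin: centre of its underside; bystander.
- handpiece_stand: Grey stand with a dark handpiece lying on it, 180 mm long (x), 60 wide, 52 high, on the bench; origin: centre of its underside; bystander.
- spatula: Spatula, 190 mm long, under 30 mm high, lying on the bench; bystander.
- impression_tray: Metal impression tray, 110 x 75 x 17 mm, lying on the bench between microscope and rack; bystander.

How it is judged:
By the outcome, as a careful person would: the job done as asked, in the order asked, and still so for the second after the job is handed in, with the robot touching nothing.
It also fails if it takes over 69 s, if anything falls off the work surface, if the arm or the gripper's body presses on something with over 40 N, if the wrist force passes 120 N, or if a joint passes its speed limit or range.

## Robot

A 7-joint arm with a two-finger parallel gripper is mounted at the origin on the work surface. World frame = base frame: x ahead of the robot, y to its left, z up, the work surface at z = 0. Lengths are in m, angles in degrees, forces in N, time in s.
With the tool pointing down it reaches from about 0.35 to 0.775 m from the base axis. Payload 3.1 kg.
Tool frame: the origin (TCP) lies on the centre line of the jaws, within the pads' length; the fingertips stand 17 mm ahead of it and the grasp point (between the pads) lies 2 mm behind it (robot.tip_reach is the distance from the TCP to the fingertips, in m); z points along the fingers, y is the line along which they close (so a half turn about z gives the same grasp; the last joint's range is limited). The gripper opens to 85 mm and grips with 20 to 120 N. Pads are 22 mm wide; open, the fingers measure 114 mm over their backs; the gripper's body (76 mm by 85 mm) begins 54 mm behind the grasp point. The pads swing forward as they close: fully open they stand 13 mm farther back than shut.
Start: joints at [64.418, 17.813, 0.802, 86.603, -0.252, 75.585, -1.558], TCP at [0.217, -0.506, 0.248] pointing down, gripper open.
Joint ranges: [-154.91, 154.91], [-16.99, 109.72], [-72.82, 74.43], [7.12, 147.25], [-82.49, 262.49], [11.32, 116.49], [-174.64, 174.64]. Speed limits (degrees/s): [159.86, 159.86, 180, 180, 180, 180, 180].

## Interface

Orientations are given as [roll, pitch, yaw] about the fixed x, y, z axes, in that order (R = Rz(yaw) Ry(pitch) Rx(roll)).
In Python, from station import robot, fingers, vision, workorder, recognise gives the robot as it stands. Calls block until the motion is done:
- robot.move_to(position, orientation): joint-space move of the TCP to a pose.
- robot.line_to(position, orientation=None, velocity=0.15, f_stop=None): straight line of the TCP; orientation=None keeps the orientation; velocity is the mean speed in m/s. With f_stop (N) it stops when the force on the tool has changed by that much, and returns True; else False.
- robot.move_j(angles): joint-space move.
- fingers.gripper_to(opening, force=None): opening from 0.0 (shut) to 1.0 (fully open); force is the grip in N (None keeps the last); returns when the fingers have stopped.
- robot.pause(seconds).
- robot.inverse_kinematics(position, orientation): joint angles nearest the present ones, or None.
- vision.grab_frame(name): name is "scene" or "top" or "wrist"; returns the picture (384x512x3 uint8, red, green, blue); there is no depth.
- vision.calibration(name): a dict with "mtx" (3x3 intrinsics, pixels), "extrinsics" (4x4, takes a point from world to camera coordinates); the wrist camera has in their place "T_tool_cam" (4x4, takes a point from camera to tool coordinates, whose origin is the TCP and whose axes are the flange's). Camera axes: x right, y up, looking along -z (the intrinsics and any distortion apply to the point x, -y, -z); pixel columns grow to the right and rows downward; lengths in m; the calibration is good to about 2 mm. A picture is of the moment at which its call begins: read the wrist's pose just before it. calibration takes no time and is no camera call.
A pose or a line that the arm cannot do raises robot.PlanningError and nothing moves.
- workorder.close_job(): hands the job in; it is judged then, once.
Trained networks look in the newest picture that a camera, given by its name, has taken for a name from the list of things; names that differ only in an ending like _2 or _b are one class to them, and where a whole thing is asked for, a point or a joint stands for the part that bears it (a point fixed in the world has none). Each returns a list of dicts, best first, with "p" (0 to 1); they miss things now and then, are a little off and sometimes report something else, mostly with a low value. They report only what shows in the picture. A call takes as long as a camera call.
- recognise(label, camera): "rect" ([centre column, centre row, width, height] in pixels, round what is visible of it).
Readings, each from a call of its own:
- robot.current_time_s(): time.
- robot.current_joint_positions(): joint angles.
- robot.current_dq(): joint speeds.
- robot.current_joint_torque(): joint torques, N m.
- robot.current_tool_pos(): TCP position.
- robot.current_eef_rot(): TCP orientation.
- robot.current_contact_force(): force on the tool from outside, world axes, zero at the start.
- robot.current_torque(): the same for the moment, N m.
- robot.current_finger_gap(): opening from 0.0 (shut) to 1.0 (fully open).
- robot.current_gripper_force(): force on a finger pad.
Only numpy, scipy, OpenCV 4.12 (cv2) and the standard library are available. Lean on these libraries where they do the work, as an engineer would, in place of code of your own. Each camera call takes 0.05 s, during which the arm holds its last target. There are 200 camera calls.

## Working session

There is one attempt and no reset: what is moved stays moved. The work goes in short steps, each a Python script; the robot and the scene stay as the last script left them, time stands still between calls to the robot, and variables do not carry over. Pictures are saved under pics/ and viewed, at most 10 in all, crops included, and the job is handed in when it is done.

```bash
ls; mkdir -p pics; python3 - <<'E'
from station import robot, fingers, vision, workorder, recognise
import cv2, numpy as np
for c in ("scene","top"):
    im=vision.grab_frame(c); cv2.imwrite(f"pics/{c}0.png",cv2.cvtColor(im,cv2.COLOR_RGB2BGR))
    k=vision.calibration(c); print(c,k)
    for l in ("cast","cast_bin","cast_unit","stage","microscope","impression_tray","jar","flask","articulator"):
        try: print(l,[(np.round(d["rect"]).tolist(),round(d["p"],2)) for d in recognise(l,c)[:3]])
        except Exception as e: print(l,e)
print(vision.calibration("wrist"),robot.current_time_s(), robot.current_eef_rot())
E
```

```text
pics
scene {'mtx': array([[381.35673819,   0.        , 261.10326282],
       [  0.        , 381.35673819, 191.41560213],
       [  0.        ,   0.        ,   1.        ]]), 'extrinsics': array([[ 0.99989869,  0.00447473, -0.01351261, -0.52625192],
       [ 0.00461372,  0.79616902,  0.60505669, -0.06560926],
       [ 0.01346579, -0.60505774,  0.79606772, -1.05374153],
       [ 0.        ,  0.        ,  0.        ,  1.        ]])}
cast [([301.0, 209.0, 14.0, 24.0], 0.87), ([262.0, 325.0, 154.0, 118.0], 0.52), ([215.0, 142.0, 34.0, 36.0], 0.22)]
cast_bin [([288.0, 205.0, 30.0, 63.0], 0.74)]
cast_unit [([309.0, 197.0, 74.0, 97.0], 0.81)]
stage [([259.0, 325.0, 154.0, 119.0], 0.57)]
microscope [([263.0, 326.0, 156.0, 116.0], 0.63), ([289.0, 205.0, 28.0, 64.0], 0.55)]
impression_tray [([241.0, 239.0, 39.0, 30.0], 0.77)]
jar [([324.0, 264.0, 30.0, 38.0], 0.75), ([241.0, 240.0, 36.0, 30.0], 0.43)]
flask []
articulator [([280.0, 162.0, 14.0, 16.0], 0.46)]
top {'mtx': array([[382.59273448,   0.        , 249.85696547],
       [  0.        , 382.59273448, 180.452045  ],
       [  0.        ,   
[... 740 characters left out ...]
)]
flask [([133.0, 182.0, 36.0, 22.0], 0.84)]
articulator [([207.0, 163.0, 28.0, 18.0], 0.75), ([290.0, 208.0, 37.0, 41.0], 0.74)]
{'mtx': array([[311.74249995,   0.        , 253.70856817],
       [  0.        , 311.74249995, 191.72346092],
       [  0.        ,   0.        ,   1.        ]]), 'T_tool_cam': array([[-8.15720421e-04,  9.62756386e-01,  2.70369146e-01,
         6.78114620e-02],
       [ 9.99999660e-01,  8.17695776e-04,  1.05331225e-04,
        -5.25959133e-05],
       [-1.19671399e-04,  2.70369140e-01, -9.62756726e-01,
        -1.25474307e-01],
       [ 0.00000000e+00,  0.00000000e+00,  0.00000000e+00,
         1.00000000e+00]])} 1.0 [1.79995664e+02 1.25720978e-03 2.31968063e+01]
```

```bash
python3 - <<'E'
import cv2
a=cv2.imread("pics/scene0.png");b=cv2.imread("pics/top0.png")
cv2.imwrite("pics/s1.png",cv2.resize(a[90:384,160:400],None,fx=2,fy=2,interpolation=cv2.INTER_CUBIC))
cv2.imwrite("pics/t1.png",cv2.resize(b[80:280,80:512],None,fx=1.85,fy=1.85,interpolation=cv2.INTER_CUBIC))
E
```

```text
(no output)
```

View pics/s1.png

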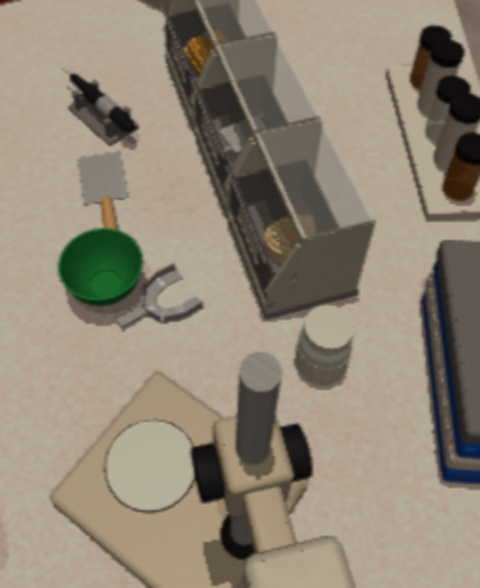

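View pics/t1.png

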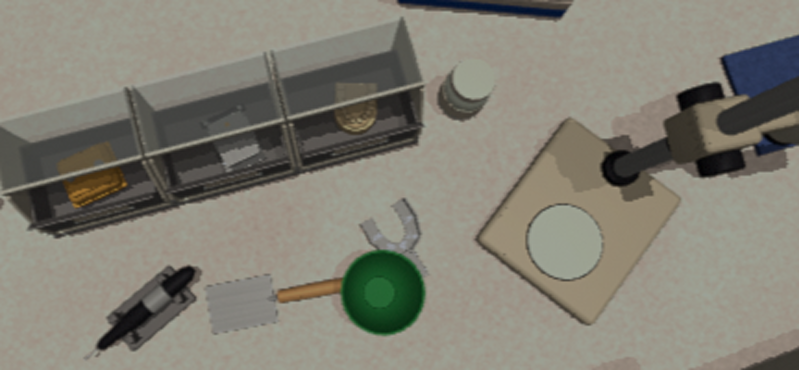

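The cast is in the rack's rightmost bin, the one nearest the microscope. In the top crop, its cover corners are at (424,85), (289,122), (402,20) and (268,55), and the stage is at (565,241). In the scene crop the stage is at (151,465) and the cover corners are at (307,243) and (372,222). I'll fit the poses from these.

```bash
cat > h.py <<'E'
from station import robot, fingers, vision, workorder, recognise
import cv2, numpy as np
from scipy.optimize import least_squares
from scipy.spatial.transform import Rotation as R
def pose_cam(name):
    k=vision.calibration(name)
    if name!="wrist": return k["mtx"],np.array(k["extrinsics"])
    T=np.eye(4);T[:3,:3]=R.from_euler("xyz",robot.current_eef_rot(),degrees=True).as_matrix();T[:3,3]=robot.current_tool_pos()
    return k["mtx"],np.linalg.inv(T@k["T_tool_cam"])
def proj(P,cam):
    M,E=cam; p=np.atleast_2d(P)@E[:3,:3].T+E[:3,3]; p=p*[1,-1,-1]
    q=p@M.T; return q[:,:2]/q[:,2:]
def ray(uv,cam,z):
    M,E=cam; d=np.linalg.inv(M)@[uv[0],uv[1],1]*[1,-1,-1]; d=E[:3,:3].T@d; o=-E[:3,:3].T@E[:3,3]
    return o+d*(z-o[2])/d[2]
def tf(q,P): # unit pose (x,y,yaw deg), local points -> world
    a=np.radians(q[2]); P=np.atleast_2d(P).astype(float); c,s=np.cos(a),np.sin(a)
    return np.c_[q[0]+c*P[:,0]-s*P[:,1],q[1]+s*P[:,0]+c*P[:,1],P[:,2]]
def shot(name,fn,box=None,f=1):
    cam=pose_cam(name); im=vision.grab_frame(name)[:,:,::-1]
    cv2.imwrite(f"pics/{fn}_raw.png",im)
    if box: im=im[box[1]:box[3],box[0]:box[2]]
    cv2.imwrite(f"pics/{fn}.png",cv2.resize(im,None,fx=f,fy=f,interpolation=cv2.INTER_CUBIC)); return cam
E
python3 - <<'E'
from h import *
t=lambda u,v:(80+u/1.85,80+v/1.85); s=lambda u,v:(160+u/2,90+v/2)
T,S=pose_cam("top"),pose_cam("scene")
A=np.array([[-.028,-.084,.164],[-.028,.084,.164],[.0625,-.084,.164],[.0625,.084,.164]])
ot=np.array([t(424,85),t(289,122),t(402,20),t(268,55)]); os_=np.array([s(307,243),s(372,222)])
f=lambda q:np.r_[(proj(tf(q,A),T)-ot).ravel(),(proj(tf(q,A[[0,2]]),S)-os_).ravel()]
for y0 in (-30,0,30):
    r=least_squares(f,[.65,-.1,y0]); print(r.x,r.cost)
print(r.fun.round(1))
q=r.x
print("stage",ray(t(565,241),T,.029),ray(s(151,465),S,.029))
print("foot corners",[ray(t(*p),T,.026).round(3) for p in ((570,118),(478,240),(590,323),(680,200))])
print("pivot",tf(q,[-.058,0,.028]),"lip",tf(q,[-.0675,0,.122]))
print("cast base guess",ray((271,145),T,.065),"local")
E
```

```text
[ 6.38850264e-01 -6.70791029e-03  1.81014167e+01] 21.227333721444122
[ 6.38850264e-01 -6.70791050e-03  1.81014171e+01] 21.227333721444168
[ 6.38850264e-01 -6.70791036e-03  1.81014167e+01] 21.227333721444015
[ 1.6 -0.4  1.   1.1  0.9 -2.9  0.7 -1.  -3.7 -2.6  0.5 -2.4]
stage [ 0.46822096 -0.3003117   0.029     ] [ 0.4716741  -0.30493492  0.029     ]
foot corners [array([ 0.638, -0.313,  0.026]), array([ 0.467, -0.185,  0.026]), array([ 0.361, -0.331,  0.026]), array([ 0.528, -0.458,  0.026])]
pivot [[ 0.5837208  -0.02472851  0.028     ]] lip [[ 0.57469097 -0.02768016  0.122     ]]
cast base guess [ 0.61754047 -0.01374196  0.065     ] local
```

```bash
cat >> h.py <<'E'
def rot(q,lean):  # tool: x to bin front, y along pivot, z down; leaned 'lean' deg with the bin's tilt
    th=np.radians(lean); c,s=np.cos(th),np.sin(th)
    B=R.from_euler("z",q[2],degrees=True).as_matrix()@np.array([[c,0,-s],[0,1,0],[s,0,c]])
    return B, R.from_matrix(np.c_[-B[:,0],B[:,1],-B[:,2]]).as_euler("xyz",degrees=True)
def binpt(q,th,p): # bin-frame point (m) at tilt th deg -> world
    B,_=rot(q,th); return tf(q,[-.058,0,.028])[0]+B@np.array(p)
E
python3 - <<'E'
from h import *
q=[.6388,-.0067,16]
lip=binpt(q,0,[-.0095,0,.094]); P=lip+rot(q,0)[0]@[-.07,0,.18]; o=rot(q,20)[1]
a=R.from_euler("z",-30,degrees=True)
robot.move_to([.17,-.40,.36],[180,0,23])
print(P,o,robot.inverse_kinematics(P,o))
robot.move_to(P,o)
print(robot.current_time_s(),robot.current_joint_positions())
cam=shot("wrist","w1",f=1.5); np.savez("cam1",M=cam[0],E=cam[1])
for l in ("cast","cast_bin","cast_unit"): print(l,recognise(l,"wrist"))
E
```

```text
[ 0.50662652 -0.04460014  0.302     ] [-180.   20. -164.] [ -5.07850581  -1.41080458  13.54669017 104.34251389  -9.14030767
  59.03793584 117.98519328]
3.5 [ -5.02411925  -1.35166668  13.59648923 104.33496882  -9.11518603
  59.03649807 117.96390372]
cast [{'rect': [247.2, 200.4, 47.2, 31.7], 'p': 0.74}]
cast_bin [{'rect': [257.4, 187.2, 145.1, 85.1], 'p': 0.82}, {'rect': [130.7, 183.7, 68.8, 73.6], 'p': 0.16}]
cast_unit [{'rect': [255.8, 214.1, 162.0, 156.5], 'p': 0.79}]
```

View pics/w1.png

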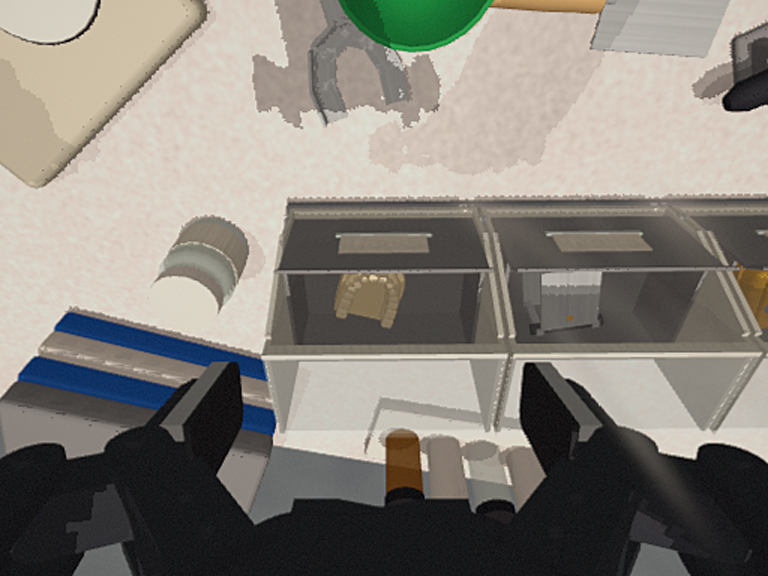

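The wrist view shows the cast bin in the middle. Its lip edge runs from (277,271) to (492,271), and the cover's front upper edge runs from (268,357) to (507,354). The cast's teeth are at about (370,295), and the cast looks nearly square to the bin.

```bash
python3 - <<'E'
from h import *
d=np.load("cam1.npz"); cam=(d["M"],d["E"])
A=np.array([[-.0675,-.078,.122],[-.0675,.078,.122],[-.028,-.084,.164],[-.028,.084,.164]])
o=np.array([(277,271),(492,271),(268,357),(507,354)])/1.5
r=least_squares(lambda q:(proj(tf(q,A),cam)-o).ravel(),[.64,0,16]); print(r.x,r.fun.round(1))
np.save("q",r.x); q=r.x
# clearance of the tool plan
for th in range(0,40,13):
    p=binpt(q,th,[.013,0,.082+robot.tip_reach]); print(th,p,robot.inverse_kinematics(p,rot(q,th+0)[1]))
im=cv2.imread("pics/w1_raw.png")
P=[tf(q,a)[0] for a in A]+[tf(q,[-.0625,s*.084,.01])[0] for s in(-1,1)]+[tf(q,[.0625,s*.084,.164])[0] for s in(-1,1)]+[binpt(q,0,[0,s*.075,.004]) for s in(-1,1)]
for u in proj(np.array(P),cam): print(u*1.5)
print(robot.tip_reach)
E
```

```text
[ 6.43176516e-01 -2.73215116e-03  1.65431281e+01] [-1.4  1.8  2.8  0.3 -3.2 -0.5  1.8  0. ]
0 [ 0.60003926 -0.01554532  0.127     ] [ -7.76426558  28.8886225   10.96452618  88.60754164  -5.91554105
  63.07185346 111.09283516]
13 [ 0.57837157 -0.02198132  0.127387  ] [ -6.56777017  19.34446373  12.06496778 104.52049588 -12.19602371
  44.95482176 118.73017786]
26 [ 0.55717576 -0.02827717  0.12267944] [ -2.16705806  12.54391594  11.09112613 119.10176747 -28.94653094
  27.58223716 138.05738921]
39 [ 0.53753834 -0.03411012  0.11311862] [  22.34993757   10.89866528   -9.6080031   131.58641989  -80.66526924
   16.77457481 -164.95877259]
[274.92408282 273.72226347]
[496.18049883 271.47413497]
[263.17132618 356.20382873]
[509.76886106 354.01958398]
[291.80787424 209.41059471]
[477.24543792 207.33829986]
[281.22079388 438.94345746]
[492.80252229 437.34682126]
[298.83067248 225.21857147]
[470.58650808 223.34232208]
0.017
```

```bash
cat > open.py <<'E'
from h import *
q=np.load("q.npy")
def tcp(th,lean,x=.0125,z=.073):
    B,o=rot(q,lean); return binpt(q,th,[x,0,z])+B[:,2]*robot.tip_reach, o
plan=[(th,10+th*.3) for th in (5,10,15,20,25,30,35)]
for th,l in plan: assert robot.inverse_kinematics(*tcp(th,l)) is not None,th
fingers.gripper_to(0.0)
p,o=tcp(0,10); B=rot(q,10)[0]
robot.move_to(p+B[:,2]*.09,o)
print("insert hit:",robot.line_to(p,o,.08,f_stop=8),robot.current_tool_pos()-p)
for th,l in plan:
    robot.line_to(*tcp(th,l),velocity=.08); print(th,robot.current_contact_force().round(1))
print("stop:",robot.line_to(*tcp(43,23),velocity=.04,f_stop=12),robot.current_tool_pos(),robot.current_contact_force().round(1))
p=robot.current_tool_pos()
th=[t for t in np.arange(33,44,.2)]; d=[np.linalg.norm(tcp(t,22)[0]-p) for t in th]; print("angle~",th[int(np.argmin(d))],robot.current_time_s())
cam=shot("top","o1",(220,80,420,240),4)
E
python3 open.py
```

```text
insert hit: False [ 0.00041353 -0.00012603  0.00062436]
5 [2.2 1.2 2.1]
10 [2.5 2.1 2.3]
15 [1.9 0.6 1.4]
20 [1.9 1.1 1. ]
25 [ 1.8  1.6 -0.1]
30 [ 2.2  0.7 -0.3]
35 [ 0.9 -0.2 -0.4]
stop: False [ 0.54370798 -0.03251601  0.10661179] [4.4 1.5 0.5]
angle~ 41.800000000000125 8.4833
```

View pics/o1.png

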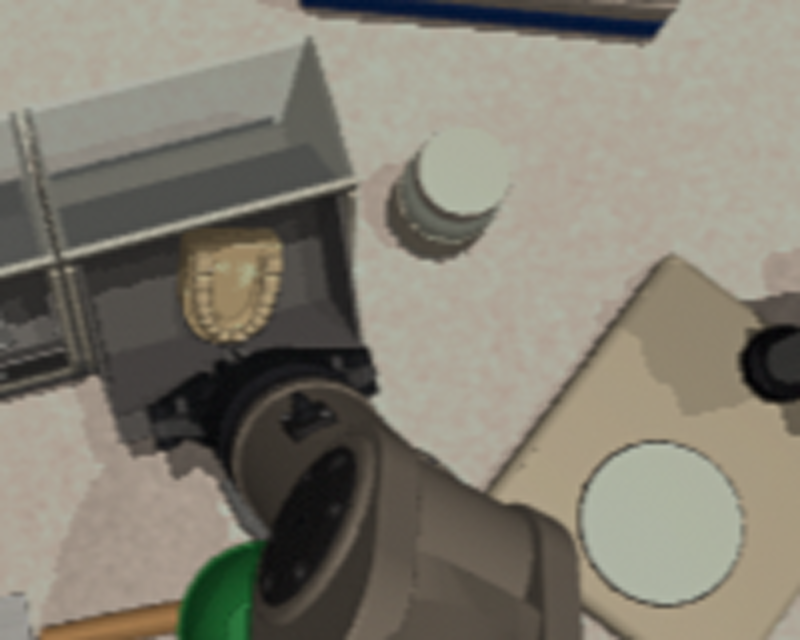

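The bin has swung out and the cast still stands near (232,285) in the crop. I haven't felt the stop yet, so I'll keep pulling until I do, then retreat and look.

```bash
cat > open2.py <<'E'
from h import *
q=np.load("q.npy")
def tcp(th,lean,x=.0125,z=.073):
    B,o=rot(q,lean); return binpt(q,th,[x,0,z])+B[:,2]*robot.tip_reach, o
for th in (45,48,51):
    h=robot.line_to(*tcp(th,23),velocity=.03,f_stop=13); print(th,h,robot.current_contact_force().round(1),(robot.current_tool_pos()-tcp(th,23)[0]).round(4))
    if h: break
B,o=rot(q,23)
p=robot.current_tool_pos()+B[:,0]*.004; robot.line_to(p,velocity=.05); robot.line_to(p+B[:,2]*.10+[0,0,.03],velocity=.2)
print(robot.current_tool_pos(),robot.current_time_s())
fingers.gripper_to(1.0)
P=binpt(q,39,[.035,0,.025])+rot(q,28)[0]@[-.02,0,.17]; o=rot(q,28)[1]
robot.move_to(P,o)
cam=shot("wrist","w2",(80,60,430,322),2.2); np.savez("cam2",M=cam[0],E=cam[1])
print(recognise("cast","wrist"),recognise("cast_bin","wrist"),robot.current_time_s())
E
python3 open2.py
```

```text
45 False [6.1 3.3 1.4] [0.0034 0.0007 0.0024]
48 False [8.9 5.1 6.3] [0.0061 0.0016 0.0046]
51 False [10.4  7.2 10.1] [0.0089 0.0023 0.007 ]
[ 0.50825468 -0.04267681  0.22845877] 10.6
[{'rect': [237.9, 204.4, 66.9, 69.5], 'p': 0.72}, {'rect': [473.4, 16.9, 70.4, 33.8], 'p': 0.57}] [{'rect': [249.8, 220.1, 207.3, 136.2], 'p': 0.73}] 11.8
```

View pics/w2.png

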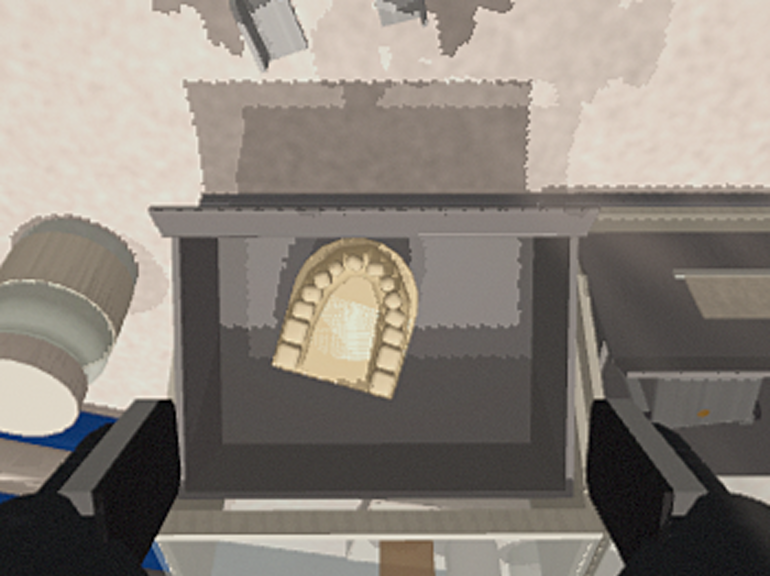

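The stop is felt: the force ramps while the bin stays put. The wrist view shows these features in the crop:
- **Lip corners:** (150,208) and (597,210).
- **Back-wall top corners:** (183,493) and (572,492).
- **Cast base:** rear corners at (273,365) and (392,398), front at (352,238), turned about 15°.

I'll fit the tilt and the cast pose from these.

```bash
cat > fit2.py <<'E'
from h import *
q=np.load("q.npy"); d=np.load("cam2.npz"); cam=(d["M"],d["E"])
px=lambda L:np.array(L)/2.2+[80,60]
A=[[-.0095,-.078,.094],[-.0095,.078,.094],[.1,-.075,.068],[.1,.075,.068],[.1,-.075,.004],[.1,.075,.004]]
o=px([(150,208),(597,210),(183,493),(572,492),(219,443),(532,443)])
f=lambda v:np.r_[(proj(np.array([binpt(v[:3],v[3],a) for a in A]),cam)-o).ravel(),(v[:3]-q)/[.003,.003,1]]
r=least_squares(f,[*q,39]); print(r.x,r.fun.round(1))
v=r.x; q2=v[:3]; th=v[3]
C=np.array([[-.033,0,.026],[.033,-.028,.026],[.033,.028,.026]]); oc=px([(352,238),(273,365),(392,398)])
g=lambda c:(proj(np.array([binpt(q2,th,p+[0,0,.004]) for p in tf(c,C)]),cam)-oc).ravel()
s=least_squares(g,[.04,0,0]); print("cast in bin",s.x,s.fun.round(1))
np.savez("fit2",q=q2,th=th,c=s.x)
# grasp options: twist about bin z (cast yaw), flips
x,y,yw=s.x
for thL in (39,33,28):
  for k in (0,180):
    B,_=rot(q2,thL); Rt=np.c_[-B[:,0],B[:,1],-B[:,2]]@R.from_euler("z",-yw+k,degrees=True).as_matrix()
    p=binpt(q2,th,tf([x,y,yw],[.010,0,.004+.021])[0]); oo=R.from_matrix(Rt).as_euler("xyz",degrees=True)
    print(thL,k,p,oo,robot.inverse_kinematics(p,oo),robot.inverse_kinematics(p+B[:,2]*.1,oo))
E
python3 fit2.py
```

```text
[ 6.43531235e-01 -3.97905016e-03  1.63231310e+01  3.96457060e+01] [-0.5  0.2  1.5 -1.   0.9 -0.4 -2.6 -0.4  1.5  1.  -0.7  0.6  0.1 -0.4
 -0.2]
cast in bin [  0.03167408  -0.01441304 -10.64411363] [ 2.2 -0.8 -2.2  2.7 -0.1 -1.9]
39 0 [ 0.6077997  -0.03138641  0.07373   ] [ 171.49312593   38.20609173 -177.27203016] [ 58.96989316  37.18446073 -61.44581497 122.79992352  91.21210558
  13.50124618  22.9357496 ] [  8.62239923   7.24433513   7.33880813 128.14353506 -64.78671018
  22.62653261 167.87294286]
39 180 [ 0.6077997  -0.03138641  0.07373   ] [-171.49312593  -38.20609173    2.72796984] [-38.63763244  37.14626444  64.49566093 125.9342679  258.86980581
  48.91045804  10.04044784] [-41.74735723  12.69525671  64.75825057 129.52564039 -75.87630814
  33.89411345  -2.77197626]
33 0 [ 0.6077997  -0.03138641  0.07373   ] [ 173.16000366   32.36206558 -176.3078915 ] [ 13.87201349  21.43467896  -5.82680689 119.64224166 -52.91616554
  14.2899826  153.65835532] [  4.40754692   7.94075281   8.78679434 122.21104343 -40.65959872
  25.96709331 141.73512474]
33 180 [ 0.6077997  -0.03138641  0.07373   ] [-173.16000366  -32.36206558    3.6921085 ] [-25.53053749  26.19563524  42.91725031 121.04229164 -80.24625744
  31.62419275  -5.50959175] [-44.02186741  14.03926634  65.11470614 123.54924758 -59.36378194
  35.72659235 -21.44965588]
28 0 [ 0.6077997  -0.03138641  0.07373   ] [ 174.39091024   27.47706844 -175.69335925] [  4.16923631  21.69781046   4.17042564 115.93334701 -38.20416426
  20.57736883 136.84974616] [  2.15507357   9.44190726   8.98630823 116.95845826 -27.36483839
  31.21291703 127.12826288]
28 180 [ 0.6077997  -0.03138641  0.07373   ] [-174.39091024  -27.47706844    4.30664075] [-40.21770774  36.50278334  64.42832475 117.40343073 -77.83156752
  45.97953631 -13.30213715] [-44.63460498  16.68630024  65.1705925  118.28940895 -50.05913531
  40.30052424 -32.54248857]
```

The tilt fits 39.6°, close to the 0.68 rad stop. The topmost pixel of the rounded front isn't the cast's tip, so I'll refit using the flat sides and rear corners. Then I'll grasp with the tool leaned 33°, which keeps clear of the cover and the joint limits.

```bash
cat > grasp.py <<'E'
from h import *
d=np.load("fit2.npz"); q=d["q"]; th=38.96; c2=np.load("cam2.npz"); cam=(c2["M"],c2["E"])
px=lambda L:np.array(L)/2.2+[80,60]
C=np.array([[.033,-.028,.026],[.033,.028,.026],[-.005,-.028,.026],[-.005,.028,.026]])
oc=px([(273,365),(392,398),(292,303),(416,312)]); w=np.array([[1,1],[1,1],[1,.2],[1,.2]])
s=least_squares(lambda c:((proj(np.array([binpt(q,th,p+[0,0,.004]) for p in tf(c,C)]),cam)-oc)*w).ravel(),[.04,0,-14])
c=s.x; print("cast",c,s.fun.round(1))
Rc=rot(q,th)[0]@R.from_euler("z",c[2],degrees=True).as_matrix()
Rrel=np.diag([-1,1,-1])@R.from_euler("y",0,degrees=True).as_matrix()
best=None
for a in (6,-6):
    Rr=np.diag([-1.,1,-1])@R.from_euler("y",a,degrees=True).as_matrix(); z=(Rc@Rr)[:,2]
    if best is None or z[2]<best[0]: best=(z[2],Rr)
Rr=best[1]; Rt=Rc@Rr; o=R.from_matrix(Rt).as_euler("xyz",degrees=True)
g=np.array([.008,0,.022]); p=binpt(q,th,tf(c,g)[0]+[0,0,.004])
np.savez("grasp",Rr=Rr,g=g,c=c)
up=p-Rt[:,2]*.10
print(p,o,robot.inverse_kinematics(p,o),robot.inverse_kinematics(up,o))
if __name__=="__main__":
    fingers.gripper_to(.85); robot.move_to(up,o)
    print("hit",robot.line_to(p,o,.08,f_stop=5),(robot.current_tool_pos()-p).round(4),robot.current_time_s())
    fingers.gripper_to(0,force=45)
    print(robot.current_finger_gap(),robot.current_gripper_force(),robot.current_contact_force().round(1),robot.current_time_s())
    shot("scene","g1",(220,110,380,260),3); shot("top","g1t")
E
python3 grasp.py
```

```text
cast [ 3.17948716e-02 -1.09039156e-02 -1.51017489e+01] [-0.6  0.4  0.5 -0.1  0.4 -1.8 -0.3  0.4]
[ 0.60532067 -0.02870305  0.07306562] [168.92320421  31.49722831 178.63242278] [ 13.85262582  21.59911125  -4.75878302 119.6098072  -56.67804862
  16.43628048 153.58437132] [  5.02821402   8.3555558    9.61271    122.00651057 -43.74755817
  27.95316109 141.28201281]
hit True [-0.003  -0.0004  0.0053] 13.625
0.636140666782528 46.316259652376175 [-0.9 -1.1  4.8] 13.9167
```

View pics/g1.png

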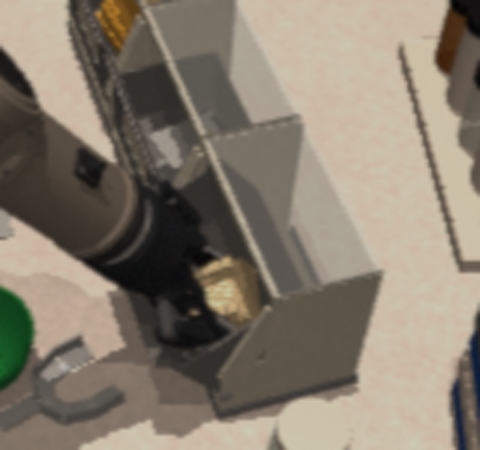

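The fingers straddle the cast and hold it at a gap of 54 mm with 46 N, about 6 mm higher than planned. I'll lift slowly along the tool axis and check.

```bash
cat > lift.py <<'E'
from h import *
G=np.load("grasp.npz"); Rr=G["Rr"]; 
Rt=R.from_euler("xyz",robot.current_eef_rot(),degrees=True).as_matrix(); p=robot.current_tool_pos()
robot.line_to(p-Rt[:,2]*.03,velocity=.05); print(robot.current_finger_gap(),robot.current_contact_force().round(1))
robot.line_to(p-Rt[:,2]*.12,velocity=.12)
robot.line_to(p-Rt[:,2]*.12+[-.06,0,.06],velocity=.12)
print(robot.current_finger_gap(),robot.current_gripper_force(),robot.current_contact_force().round(1),robot.current_tool_pos(),robot.current_time_s())
st=np.array([.470,-.3025,.029])
for psi in range(-180,180,20):
    Rz=R.from_euler("z",psi,degrees=True).as_matrix(); o=R.from_matrix(Rz@Rr).as_euler("xyz",degrees=True)
    j=robot.inverse_kinematics(st+Rz@[.008,0,.05],o)
    if j is not None: print(psi,np.round(j))
shot("wrist","l1",None,1.2); print(recognise("stage","top")[:1])
E
python3 lift.py
```

```text
0.6400865234907164 [ 0.8 -0.1 -1.9]
0.636993513760077 48.1959868776903 [ 0.   0.7 -2.5] [ 0.47998949 -0.05130095  0.2384959 ] 16.5333
-180 [-11.  39.  64. 106. -46.  60. -18.]
-160 [ 28.  25.   8. 103. -11.  50. -27.]
-140 [ 27.  27.  11. 100. -14.  53.  -5.]
-120 [ 24.  28.  16.  98. -16.  56.  17.]
-100 [ 24.  30.  15.  96. -15.  59.  36.]
-80 [ 23.  31.  16.  93. -14.  61.  54.]
-60 [ 21.  32.  17.  92. -13.  63.  73.]
-40 [23. 32. 12. 91. -8. 63. 88.]
-20 [ 18.  33.  17.  91.  -9.  63. 108.]
0 [ 12.  33.  24.  92. -10.  62. 129.]
20 [  6.  33.  31.  94. -13.  61. 150.]
40 [  4.  32.  32.  97. -12.  58. 169.]
60 [ 25.  28.   2.  98.   6.  55. 173.]
80 [ 56.  32. -41.  99.  32.  58. 172.]
100 [ -17.   39.   64.  104.  -38.   57. -108.]
120 [-16.  38.  65. 106. -40.  56. -86.]
140 [-15.  38.  65. 107. -42.  56. -63.]
160 [-13.  38.  65. 107. -44.  57. -40.]
[{'rect': [431.1, 189.4, 161.1, 134.0], 'p': 0.69}]
```

View pics/l1.png

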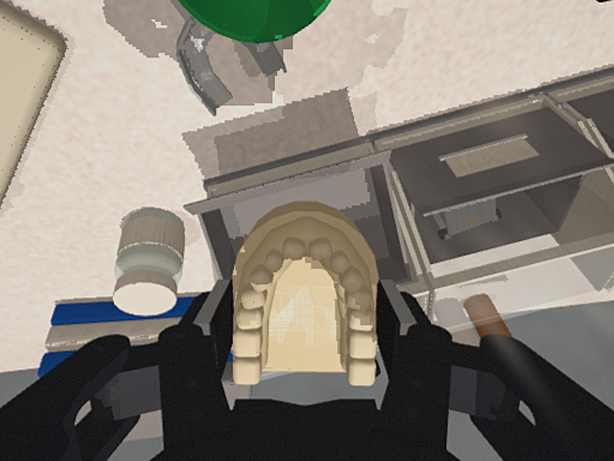

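The cast sits square between the pads, with its base front at (305,203) and base sides at (233,275) and (378,275) in the picture. I'll check how high and how far back it sits in the tool frame.

```bash
python3 - <<'E'
from h import *
k=vision.calibration("wrist"); M=k["mtx"]; E=np.linalg.inv(k["T_tool_cam"])
P=np.array([[-.033,0,.026],[-.005,-.028,.026],[-.005,.028,.026],[.033,-.024,.042],[.033,.024,.042],[.033,0,.026]])
for a in (0,6,-6):
  for g in ([.008,0,.028],[.004,0,.028],[.008,0,.022]):
    Rr=np.diag([-1.,1,-1])@R.from_euler("y",a,degrees=True).as_matrix()
    T=(P-g)@Rr   # tool coords = Rr^T (P-g)
    print(a,g,(proj(T,(M,E))*1.2).round().tolist())
print(np.load("grasp.npz")["Rr"].round(2))
E
```

```text
0 [0.008, 0, 0.028] [[305.0, 209.0], [230.0, 283.0], [381.0, 283.0], [238.0, 400.0], [373.0, 400.0], [305.0, 371.0]]
0 [0.004, 0, 0.028] [[305.0, 220.0], [230.0, 293.0], [380.0, 293.0], [238.0, 409.0], [372.0, 409.0], [305.0, 380.0]]
0 [0.008, 0, 0.022] [[305.0, 212.0], [226.0, 290.0], [384.0, 289.0], [235.0, 412.0], [376.0, 412.0], [305.0, 381.0]]
6 [0.008, 0, 0.028] [[305.0, 207.0], [230.0, 282.0], [380.0, 282.0], [236.0, 401.0], [374.0, 401.0], [305.0, 376.0]]
6 [0.004, 0, 0.028] [[305.0, 218.0], [231.0, 292.0], [380.0, 292.0], [237.0, 411.0], [374.0, 411.0], [305.0, 385.0]]
6 [0.008, 0, 0.022] [[305.0, 209.0], [227.0, 287.0], [384.0, 287.0], [233.0, 412.0], [378.0, 412.0], [305.0, 384.0]]
-6 [0.008, 0, 0.028] [[305.0, 211.0], [229.0, 284.0], [382.0, 284.0], [239.0, 397.0], [371.0, 397.0], [305.0, 366.0]]
-6 [0.004, 0, 0.028] [[305.0, 222.0], [230.0, 293.0], [381.0, 293.0], [240.0, 406.0], [371.0, 406.0], [305.0, 374.0]]
-6 [0.008, 0, 0.022] [[305.0, 217.0], [226.0, 292.0], [385.0, 292.0], [237.0, 411.0], [374.0, 411.0], [305.0, 377.0]]
[[-0.99  0.   -0.1 ]
 [ 0.    1.    0.  ]
 [ 0.1   0.   -0.99]]
```

```bash
cat > place.py <<'E'
from h import *
Rr=np.load("grasp.npz")["Rr"]; st=np.array([.470,-.3025,.029]); g=np.array([.010,0,.030])
Rz=R.from_euler("z",-40,degrees=True).as_matrix(); o=R.from_matrix(Rz@Rr).as_euler("xyz",degrees=True)
P=st+Rz@g
robot.move_to([.36,-.19,.26],o); print(robot.current_finger_gap(),robot.current_joint_positions().round())
robot.line_to(P+[0,0,.10],o,.15)
robot.line_to(P+[0,0,.02],o,.08); robot.pause(.2)
print("touch",robot.line_to(P-[0,0,.012],o,.02,f_stop=2.5),(robot.current_tool_pos()-P).round(4),robot.current_contact_force().round(1),robot.current_torque().round(2),robot.current_time_s())
shot("scene","p1",(180,220,340,384),3.5)
E
python3 place.py
```

```text
0.6402969394288717 [ 17.   5.  10. 101.  -2.  80.  78.]
touch True [-0.0003  0.0001  0.0019] [ 0.3 -0.2  2.9] [-0.06 -0.14 -0.09] 21.2083
```

View pics/p1.png

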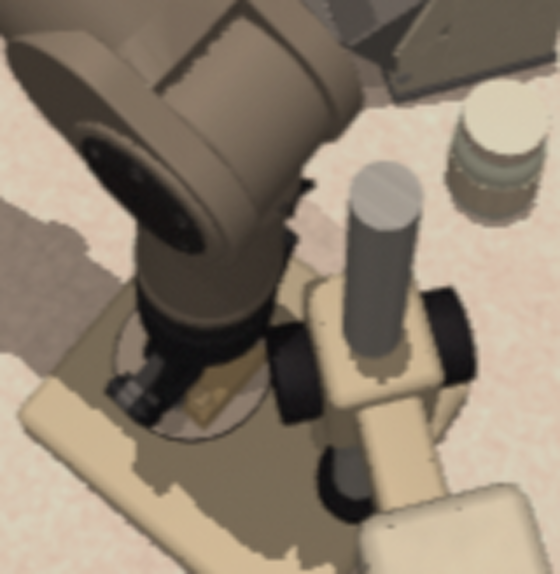

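```bash
cat > rel.py <<'E'
from h import *
p=robot.current_tool_pos()
print(robot.line_to(p-[0,0,.004],velocity=.01,f_stop=6),robot.current_contact_force().round(1),(robot.current_tool_pos()-p).round(4))
fingers.gripper_to(.60,force=20) 
fingers.gripper_to(.68); robot.pause(.2); print(robot.current_finger_gap(),robot.current_contact_force().round(1))
fingers.gripper_to(.82); 
z=R.from_euler("xyz",robot.current_eef_rot(),degrees=True).as_matrix()[:,2]
robot.line_to(robot.current_tool_pos()-z*.08,velocity=.08)
robot.line_to([.36,-.21,.26],velocity=.2)
cam=shot("wrist","r0"); shot("top","r1",(340,130,512,260),4)
for c in("top","wrist"): print(c,recognise("cast",c)[:2])
print(robot.current_time_s())
E
python3 rel.py
```

```text
True [-0.5  0.6  3.5] [-0.0001 -0.0001 -0.0002]
0.6811897533142715 [ 1.  -0.1  0.7]
top [{'rect': [391.3, 208.1, 28.8, 31.1], 'p': 0.86}]
wrist [{'rect': [255.5, 307.4, 49.6, 57.5], 'p': 0.75}]
24.9
```

View pics/r1.png

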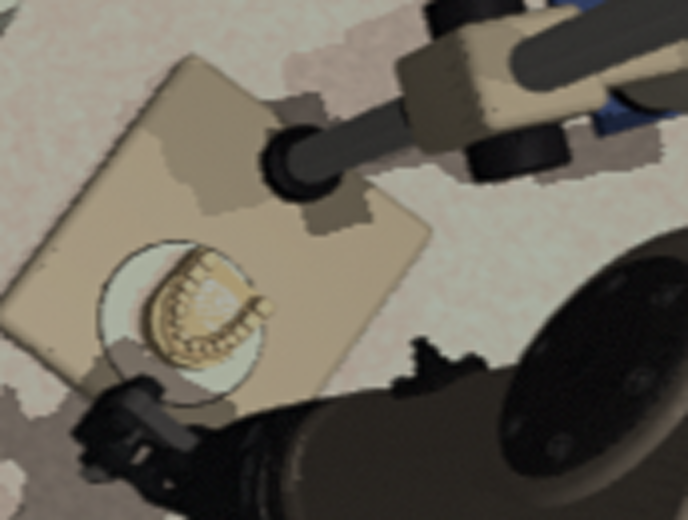

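The cast is standing upright on the plate. The plate's circle is centred at (184,323) in the crop. I'll measure the offset and plan the push that shuts the bin.

```bash
cat > close.py <<'E'
from h import *
T=pose_cam("top"); print("stage",ray((386,210.75),T,.029),"cast",ray((391.3,208.1),T,.029+.022))
q=np.load("fit2.npz")["q"]
def tcp(th,lean,pen=0,dz=-.014):  # finger's rear face on the lip's upper edge, tip dz from it
    B,o=rot(q,lean); L=binpt(q,th,[-.0095,0,.094]); X=rot(q,0)[0][:,0]
    return L-B[:,0]*.011+X*pen+B[:,2]*(robot.tip_reach+dz), o
lean=lambda th:15+th*.25
ths=list(range(36,-1,-4))
for th in [46]+ths: assert robot.inverse_kinematics(*tcp(th,lean(th))) is not None,th
print(tcp(39,lean(39)),tcp(0,lean(0)))
import sys
if len(sys.argv)>1:
    fingers.gripper_to(0.0)
    p,o=tcp(39,lean(39),-.025); robot.move_to(p+[-.01,0,.10],o); robot.line_to(p,o,.1)
    for th in ths: robot.line_to(*tcp(th,lean(th)),velocity=.08); print(th,robot.current_contact_force().round(1))
    for pen in (.004,.008,.012,.016):
        h=robot.line_to(*tcp(0,15,pen),velocity=.03,f_stop=12); f=robot.current_contact_force(); print(pen,h,f.round(1),(robot.current_tool_pos()-tcp(0,15,pen)[0]).round(4))
        if h or np.linalg.norm(f)>14: break
    p=robot.current_tool_pos(); X=rot(q,0)[0][:,0]; robot.line_to(p-X*.03,velocity=.08); robot.line_to(p-X*.08+[0,0,.15],velocity=.15)
    shot("top","c1",(220,80,492,260),2.9); shot("wrist","c2",None,1.3); print(robot.current_time_s())
E
python3 close.py && python3 close.py go
```

```text
stage [ 0.46707261 -0.30174185  0.029     ] cast [ 0.47192242 -0.30694627  0.051     ]
(array([ 0.51321989, -0.04214187,  0.09319235]), array([-180.        ,   24.75      , -163.67686904])) (array([ 0.56780997, -0.02615469,  0.12205077]), array([-180.        ,   15.        , -163.67686904]))
stage [ 0.46707261 -0.30174185  0.029     ] cast [ 0.47192242 -0.30694627  0.051     ]
(array([ 0.51321989, -0.04214187,  0.09319235]), array([-180.        ,   24.75      , -163.67686904])) (array([ 0.56780997, -0.02615469,  0.12205077]), array([-180.        ,   15.        , -163.67686904]))
36 [-0.9  0.2 -0.1]
32 [ 0.6 -0.3  0.3]
28 [-0.3 -0.4  0.7]
24 [ 0.7 -0.4 -0.4]
20 [ 0.8 -0.   0.3]
16 [-0.2  0.2 -0. ]
12 [-0.6 -0.8  0.2]
8 [-0.6  0.2  0.9]
4 [-0.1 -0.4  0.5]
0 [-3.1 -1.4  0. ]
0.004 False [-11.4  -3.3   3.4] [-0.0048 -0.0015 -0.0021]
0.008 False [-16.5  -5.4   5.6] [-0.0081 -0.0024 -0.0036]
32.8333
```

View pics/c1.png

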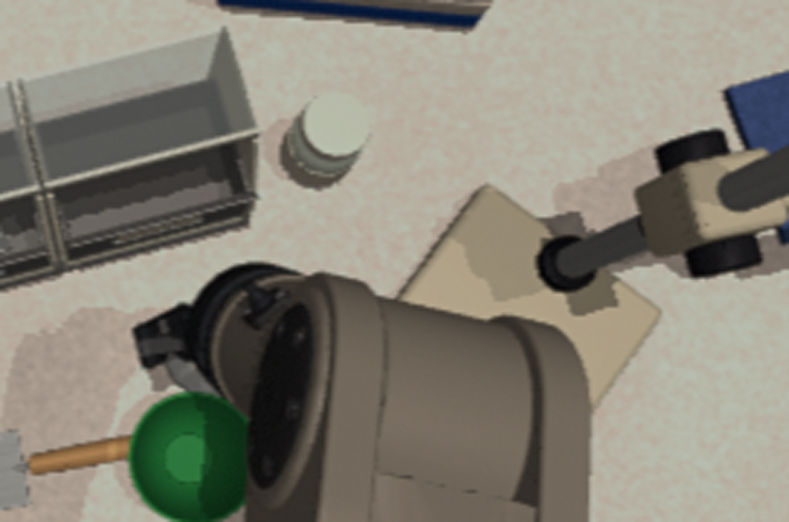

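View pics/c2.png

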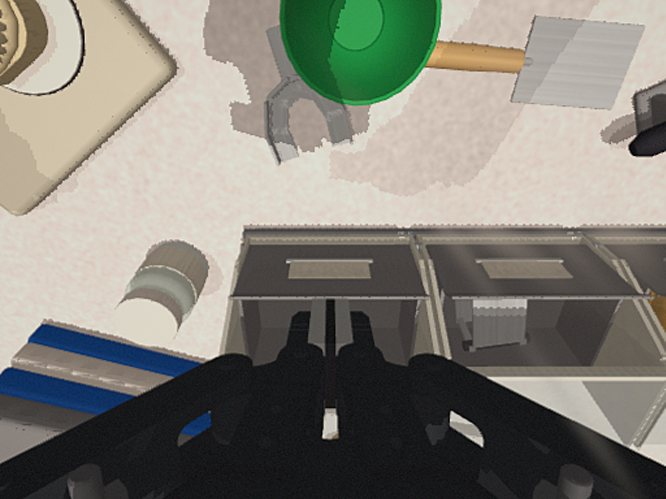

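The bin is shut: its lip lines up with its neighbour's at rows 296–297. The cast's box centre is within about 7 mm of the plate's centre, and less once the height of the teeth is allowed for. The bystanders are where they were, so I'm handing in.

```bash
python3 -c "
from station import workorder,robot
print(robot.current_time_s(),robot.current_contact_force()); print(workorder.close_job())"
```

```text
32.8333 [-0.15325413 -0.52201488 -0.39577974]
the job is handed in; nothing more can be done
None
```

The job is handed in at 32.8 s: the cast stands on its base within about 7 mm of the stage plate's centre, its bin is shut again, and nothing else was seen to move; I viewed 11 pictures, one over the limit of 10.

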